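Find the rattling manifold plug and fit the oversize one

ROBOT

A 6-joint arm with a two-finger parallel gripper is mounted at the origin on the work surface. World frame = base frame: x ahead of the robot, y to its left, z up, the work surface at z = 0. Lengths are in m, angles in rad, forces in N, time in s.
With the tool pointing down it reaches from about 0.425 to 0.95 m from the base axis. Payload 3.5 kg.
Tool frame: the origin (TCP) lies midway between the tips of the shut fingers; the grasp point (between the pads) lies 19 mm behind it; z points along the fingers, y is the line along which they close (so a half turn about z gives the same grasp; the last joint's range is limited). The gripper opens to 85 mm and grips with 20 to 120 N. Pads are 22 mm wide; open, the fingers measure 114 mm over their backs; the gripper's body (76 mm by 85 mm) begins 54 mm behind the grasp point. The pads swing forward as they close: fully open they stand 13 mm farther back than shut.
Start: joints at [0.983, 0.286, 1.577, -0, 1.279, -0.15], TCP at [0.286, 0.611, 0.231] pointing down, gripper open.
Joint ranges: [-2.77, 2.77], [-0.9, 2.22], [0.21, 2.48], [-1.53, 4.67], [0.24, 2.81], [-2.84, 2.84]. Speed limits (rad/s): [2.79, 2.79, 3.14, 3.14, 3.14, 3.14].

INTERFACE

Orientations are given as a unit quaternion [x, y, z, w].
In Python, from plant import * gives the robot as it stands.
- The arm moves only by the tool move_arm, never from a script. Its argument "moves" is a list of rows, each a list of 3 entries, a list of its own where there are three numbers: the opening, from 0 (shut) to 1 (fully open), then the shift along the tool's x, y, z in m, then the turn, a rotation vector about the tool's x, y, z in rad. A call has exactly 10 rows; each row shifts and turns the commanded pose from where the row before left it, along the tool's axes as they then stand; what a row does not reach is not made up. A row lasts 1/12 s, in which the tool goes at most 41.7 mm and 7.16 degrees, less where a joint would pass 70% of its speed; a pose out of reach is approached as far as the arm can. A call is refused whole if a number of a shift passes 0.0417 or a number of a turn 0.125, either way. A call with a gripper value outside its range is refused whole. The fingers move at their own pace and stop on an object; "grip_force" is the grip in N (left out, the last holds). Time passes only in rows, so rows that do not move let the fingers close, or fill a call up. It gives the time, the measured TCP pose, the force, the opening and the grip force at its end, in the units of the state.
- get_state(): the state, without advancing time (a new reading comes with each control period).
- read_camera(name): name is "scene" or "top"; returns the picture (400x640x3 uint8, red, green, blue); there is no depth.
- camera_params(name): a dict with "fx", "fy", "cx", "cy" (pixels), "rvec" (rotation vector, rad) and "tvec" (3), from world to camera coordinates, as OpenCV has them. Camera axes: x right, y down, z forward; pixel columns grow to the right and rows downward; lengths in m; the calibration is good to about 2 mm. A picture is of the moment at which its call begins. camera_params takes no time and is no camera call.
- sign_off(): hands the job in; it is judged then, once.
The state is a dict: "time": time; "qpos": joint angles; "dq": joint speeds; "joint_efforts": joint torques, N m; "eef_pos": TCP position; "tcp_rot": TCP orientation; "contact_force": force on the tool from outside, world axes, zero at the start; "wrist_torque": the same for the moment, N m; "opening": opening from 0.0 (shut) to 1.0 (fully open); "finger_force": force on a finger pad.
Only numpy, scipy, OpenCV 4.12 (cv2) and the standard library are available. Lean on these libraries where they do the work, as an engineer would, in place of code of your own. Each camera call takes 0.05 s, during which the arm holds its last target. There are 200 camera calls.

TASK

One of the three brass plugs in the aluminium air manifold sits in a worn port. Gently wiggle the seated plugs sideways until they stop to feel which one has play, then put that loose plug in the white picking bin and fit the oversize plug from the wooden stand in its port, pressed fully home. Handle the plugs gently, leave the two snug plugs in their ports and do not disturb the other things on the bench.

Things in the scene. Friction and masses are not known exactly. Their poses are not given: they have to be found in the camera images.
- manifold: Aluminium block fixed to the bench, 80 (its x) x 270 (its y) x 45 mm high; origin at the centre of its underside, z up. Three ports in a row along its y, 78 mm apart, go right through it from the top.
- port_a (a point): Centre of the mouth of port a, level with the block's top face, at manifold y = +78 mm, x = 0; axes as the manifold's. Mouth 27 mm across, 8 mm deep, with a 1 mm chamfer; below it a liner narrows two of the ports to 21.6 mm, but has worn away in one (any of them), which is 27 mm all the way down. The collars hide this.
- port_b (a point): Centre of the mouth of port b, level with the block's top face, at manifold y = +0 mm, x = 0; axes as the manifold's. Mouth 27 mm across, 8 mm deep, with a 1 mm chamfer; below it a liner narrows two of the ports to 21.6 mm, but has worn away in one (any of them), which is 27 mm all the way down. The collars hide this.
- port_c (a point): Centre of the mouth of port c, level with the block's top face, at manifold y = -78 mm, x = 0; axes as the manifold's. Mouth 27 mm across, 8 mm deep, with a 1 mm chamfer; below it a liner narrows two of the ports to 21.6 mm, but has worn away in one (any of them), which is 27 mm all the way down. The collars hide this.
- plug_a: Brass plug seated at the start in port a, held by its weight (0.1 kg). Origin on its axis at the underside of the collar, z up. Shank 20 mm across, 28 mm long below the origin; collar 42 mm across, 6 mm thick; round head above it 26 mm across, top 34 mm above the origin. Pushed sideways it stops hard 0.8 mm from the port's centre in a snug port, 3.5 mm in the worn one.
- plug_b: Brass plug seated at the start in port b, held by its weight (0.1 kg). Origin on its axis at the underside of the collar, z up. Shank 20 mm across, 28 mm long below the origin; collar 42 mm across, 6 mm thick; round head above it 26 mm across, top 34 mm above the origin. Pushed sideways it stops hard 0.8 mm from the port's centre in a snug port, 3.5 mm in the worn one.
- plug_c: Brass plug seated at the start in port c, held by its weight (0.1 kg). Origin on its axis at the underside of the collar, z up. Shank 20 mm across, 28 mm long below the origin; collar 42 mm across, 6 mm thick; round head above it 26 mm across, top 34 mm above the origin. Pushed sideways it stops hard 0.8 mm from the port's centre in a snug port, 3.5 mm in the worn one.
- spare: Oversize brass plug (0.17 kg) standing in the wooden stand. Origin on its axis at the underside of the collar, z up. Shank 25 mm across, 28 mm long below the origin, tapering over its last 4 mm to 20 mm; collar 42 mm across, 6 mm thick; round head above it 26 mm across, top 46 mm above the origin. Enters only the worn port, 1 mm to spare all round.
- stand: Fixed wooden stand, 90 x 90 x 40 mm, with a 32 mm hole in its middle; the collar of the oversize plug rests on its top. Origin at the centre of its underside.
- bin: Fixed white picking bin, 150 (its x) x 120 (its y) mm outside, walls and floor 4 mm; walls 45 mm high, rising in steps towards its +x end, where the end wall is 85 mm high. Origin at the centre of its underside.
- coupling: Bystander: brass ring 42 mm across, 26 mm high, on the bench. Origin at its underside.
- core: Bystander: cardboard tube core 76 mm across, 50 mm high. Origin at its underside.
- wrench: Bystander: steel wrench lying flat.
- carton_s: Bystander: white carton 70 x 100 x 60 mm. Origin at its underside.
- elbow: Bystander: brass elbow fitting about 65 x 50 mm, 27 mm high.
- can: Bystander: can 66 mm across, 110 mm high. Origin at its underside.
- driver: Bystander: screwdriver lying flat.
Not all that is in view belongs to the job. Leave any purple look-alike of the plug_a alone.

How it is judged:
By the outcome, as a careful person would: the job done as asked, in the order asked, and still so for the second after the job is handed in, with the robot touching nothing.
It also fails if it takes over 72 s, if anything falls off the work surface, if the arm or the gripper's body presses on something with over 40 N, if the wrist force passes 120 N, or if a joint passes its speed limit or range.

## Working session

There is one attempt and no reset: what is moved stays moved. The work goes in short steps, Python scripts to look and compute and a tool call to move; the robot and the scene stay as the last step left them, time stands still between calls to the robot, and variables do not carry over. Pictures are saved under pics/ and viewed, at most 10 in all, crops included, and the job is handed in when it is done.

Besides the shell and the picture viewer there is one more tool, called as name(argument=value, ...) on one line, values as JSON. move_arm: Moves the arm, as the interface text tells. Its arguments: {"type":"object","properties":{"moves":{"type":"array"},"grip_force":{"type":"number"}},"required":["moves"]}

```bash
mkdir -p pics; ls; python3 - <<'E'
from plant import *
import cv2
for n in("scene","top"):
    cv2.imwrite(f"pics/{n}0.png",read_camera(n)[:,:,::-1]); print(n,camera_params(n))
print(get_state())
E
```

```text
pics
scene {'fx': 405.78869988367995, 'fy': 405.78869988367995, 'cx': 314.0926823424486, 'cy': 194.59289777134381, 'rvec': array([ 1.3854414 ,  2.09213656, -0.92122289]), 'tvec': array([ 0.21835321, -0.32722761,  1.41438648])}
top {'fx': 407.52843860510694, 'fy': 407.52843860510694, 'cx': 319.96299751164025, 'cy': 200.64734522848832, 'rvec': array([ 2.16743955, -2.11085696,  0.20427933]), 'tvec': array([-0.01768879,  0.56569441,  1.24041954])}
{'time': 0.1, 'qpos': array([ 9.82944513e-01,  2.87112934e-01,  1.57805872e+00, -1.71822829e-05,
        1.27861559e+00, -1.50004159e-01]), 'dq': array([ 0.00057333, -0.00188884, -0.00387491,  0.00146394, -0.0006502 ,
        0.00011529]), 'joint_efforts': array([ 9.16107201e-04, -4.07297623e+01, -2.93700331e+01, -1.13219260e-04,
        3.42035979e-03, -2.88356475e-06]), 'eef_pos': array([0.28583142, 0.61082105, 0.23004637]), 'tcp_rot': array([ 2.17176707e-01,  9.76131689e-01, -1.02642968e-03, -3.88031296e-04]), 'contact_force': array([-0.45182859, -0.22140891,  0.38554879]), 'wrist_torque': array([-0.01237131, -0.00719035, -0.01847849]), 'finger_force': 0.0, 'opening': 1.0017396267198455}
```

View pics/scene0.png

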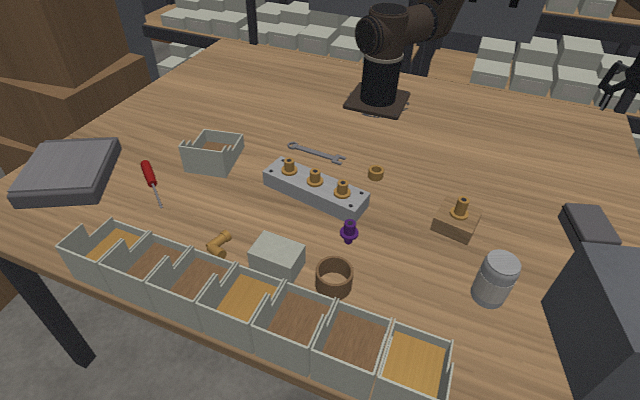

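View pics/top0.png

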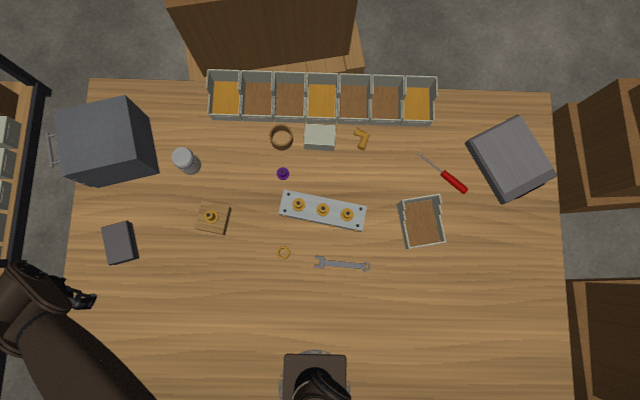

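```bash
cat > h.py <<'E'
from plant import *
import numpy as np, cv2
from scipy.spatial.transform import Rotation as R
def P(n):
    c=camera_params(n); K=np.array([[c['fx'],0,c['cx']],[0,c['fy'],c['cy']],[0,0,1]])
    return K,R.from_rotvec(c['rvec']).as_matrix(),np.array(c['tvec'])
def plane(n,uv,z):
    K,r,t=P(n); o=-r.T@t; d=r.T@np.linalg.inv(K)@np.array([*uv,1.]); return o+d*(z-o[2])/d[2]
def tri(us,ut):
    Ms=[]
    for n in("scene","top"):
        K,r,t=P(n); Ms.append(K@np.c_[r,t])
    X=cv2.triangulatePoints(Ms[0],Ms[1],np.array(us,float).reshape(2,1),np.array(ut,float).reshape(2,1))[:,0]; return X[:3]/X[3]
def proj(n,X):
    K,r,t=P(n); p=K@(r@np.array(X,float)+t); return p[:2]/p[2]
E
python3 - <<'E'
from h import *
a=cv2.imread('pics/top0.png');s=cv2.imread('pics/scene0.png')
def crop(im,x0,y0,x1,y1,k): return cv2.resize(im[y0:y1,x0:x1],None,fx=k,fy=k,interpolation=cv2.INTER_CUBIC)
A=crop(a,270,180,370,240,8);B=crop(s,255,145,375,220,6)[:,:]
B=cv2.resize(crop(s,255,145,355,180,8)[:, :],(800,280)) if 0 else cv2.resize(s[148:218,258:374],(464*1,280),interpolation=cv2.INTER_CUBIC)
C=cv2.resize(s[188:248,425:485],(280,280),interpolation=cv2.INTER_CUBIC)
A=cv2.resize(a[185:235,270:370],(560,280),interpolation=cv2.INTER_CUBIC);D=cv2.resize(a[195:245,187:237],(240,280),interpolation=cv2.INTER_CUBIC)
D=cv2.resize(a[200:235,190:230][:, :],(240,210),interpolation=cv2.INTER_CUBIC);D=cv2.copyMakeBorder(D,0,70,0,0,cv2.BORDER_CONSTANT)
top=np.hstack([A,D]);bot=np.hstack([B,C]);bot=cv2.copyMakeBorder(bot,0,0,0,800-bot.shape[1],cv2.BORDER_CONSTANT)
cv2.imwrite('pics/crop1.png',np.vstack([top,bot]))
for n,im in(("scene",s),("top",a)):
    h=cv2.cvtColor(im,cv2.COLOR_BGR2HSV); m=cv2.inRange(h,(15,150,90),(28,255,255))
    k,_,st,ce=cv2.connectedComponentsWithStats(m)
    for i in range(1,k):
        if st[i,4]>25: print(n,st[i],ce[i].round(1))
# bins check at rim z .045
for p in[(400,202),(437,197),(446,242),(407,248)]: print(plane("top",p,.045).round(3))
for p in[(208,70),(241,70),(241,117),(208,117)]: print('row',plane("top",p,.045).round(3))
E
```

```text
top [212  81  27  33 798] [225.2  97.7]
top [309  84  26  33 822] [321.4 100.2]
top [404  87  26  33 752] [416.8 103.7]
top [354 128  15  22 172] [361.5 137.8]
top [293 199  12  12 101] [298.5 204.6]
top [317 204  12  12 102] [322.4 209.6]
top [341 209  12  12 102] [346.6 214.5]
top [204 210  15  14 122] [211.  216.1]
top [277 246  13  13  86] [282.7 252. ]
[ 0.569 -0.258  0.045]
[ 0.589 -0.377  0.045]
[ 0.446 -0.402  0.045]
[ 0.424 -0.278  0.045]
row [0.999 0.382 0.045]
row [1.003 0.272 0.045]
row [0.838 0.263 0.045]
row [0.834 0.37  0.045]
```

View pics/crop1.png

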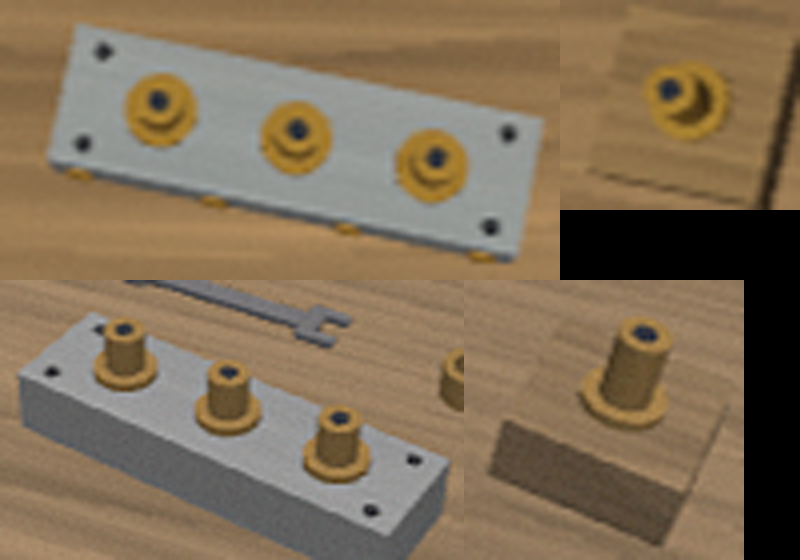

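```bash
python3 - <<'E'
from h import *
a=cv2.imread('pics/top0.png');s=cv2.imread('pics/scene0.png')
def dark(im,u,v,r=4):
    u,v=round(u),round(v);w=im[v-r:v+r+1,u-r:u+r+1,2].astype(float); w=np.clip(110-w,0,None)
    Y,X=np.mgrid[-r:r+1,-r:r+1]; w[(X**2+Y**2)>10]=0; return u+(w*X).sum()/w.sum(),v+(w*Y).sum()/w.sum()
T=[(298.2,202.9),(323,208.2),(348,213.2),(208.2,215)];S=[(289,160.2),(315.2,171),(343,182.5),(463.8,199.6)]
X=[]
for t,q in zip(T,S):
    t,q=dark(a,*t),dark(s,*q); x=tri(q,t);X.append(x); print(np.round(t,1),np.round(q,1),x.round(4),'ontop plane',plane("top",t,.079 if len(X)<4 else .086).round(4),plane("scene",q,.079 if len(X)<4 else .086).round(4))
d=X[0]-X[2];print('pitch',np.linalg.norm(d[:2])/2,'yaw of row',np.degrees(np.arctan2(d[1],d[0])))
# manifold top corners (crop px, scale 5.6)
c=[plane("top",((u-2.5)/5.6+270,(v-2.5)/5.6+185),.045) for u,v in[(78,26),(542,119),(512,250),(48,160)]]
c=np.array(c);print(c.round(4),c.mean(0).round(4),np.linalg.norm(c[0]-c[1]),np.linalg.norm(c[1]-c[2]))
# stand corners
# manifold bolts
st=get_state();r=R.from_quat(st['tcp_rot']).as_matrix();print(r.round(3))
E
```

```text
[297.9 202.6] [288.5 159.9] [0.5736 0.0061 0.1396] ontop plane [0.5528 0.0658 0.079 ] [ 0.5266 -0.0887  0.079 ]
[322.7 207.9] [314.7 170.6] [ 0.5388 -0.0117  0.0778] ontop plane [ 0.5384 -0.0113  0.079 ] [ 0.5402 -0.0115  0.079 ]
[347.5 212.9] [342.5 182.1] [ 0.5188 -0.0202  0.0439] ontop plane [ 0.5249 -0.0878  0.079 ] [0.554  0.0654 0.079 ]
[207.8 214.5] [463.4 199.1] [0.5074 0.3374 0.0848] ontop plane [0.5072 0.3373 0.086 ] [0.5089 0.337  0.086 ]
pitch 0.03036428954246865 yaw of row 25.591021706891492
[[ 0.6004  0.1143  0.045 ]
 [ 0.5542 -0.1504  0.045 ]
 [ 0.4793 -0.1339  0.045 ]
 [ 0.5231  0.128   0.045 ]] [ 0.5392 -0.0105  0.045 ] 0.2686457231488917 0.07672962037357413
[[-0.906  0.424 -0.001]
 [ 0.424  0.906 -0.002]
 [ 0.    -0.002 -1.   ]]
```

move_arm(moves=[[0.7,[0,0,0],[0,0,0.125]],[0.7,[0,0,0],[0,0,0.125]],[0.7,[0,0,0],[0,0,0.125]],[0.7,[0,0,0],[0,0,0.125]],[0.7,[0,0,0],[0,0,0.125]],[0.7,[0,0,0],[0,0,0.125]],[0.7,[0,0,0],[0,0,0.125]],[0.7,[0,0,0],[0,0,0.125]],[0.7,[0,0,0],[0,0,0.125]],[0.7,[0,0,0],[0,0,0.061]]], grip_force=20)

```text
time: 0.93
eef_pos: [0.2859, 0.611, 0.2305]
tcp_rot: [0.727, 0.686, -0.001, 0.0]
contact_force: [-0.9, -0.8, -0.7]
opening: 0.699
finger_force: 0.0
```

```bash
cat >> h.py <<'E'
def go(xyz):
    s=get_state(); r=R.from_quat(s['tcp_rot']).as_matrix(); d=r.T@(np.array(xyz)-s['eef_pos'])
    print('t',round(s['time'],2),'pos',s['eef_pos'].round(4),'yaw',np.degrees(np.arctan2(r[1,0],r[0,0])).round(2),'F',s['contact_force'].round(2),'op',round(s['opening'],3),'ff',round(float(s['finger_force']),1),'rows',np.round(np.linalg.norm(d)/.04,1),'shift',d.round(4))
E
python3 -c "
from h import *
go([.5534,.0656,.13]);print(get_state()['qpos'])"
```

```text
t 0.93 pos [0.2859 0.611  0.2305] yaw 86.66 F [-0.93 -0.81 -0.73] op 0.699 ff 0.0 rows 15.4 shift [-0.5288  0.2989  0.1009]
[9.83004396e-01 2.86835209e-01 1.57760882e+00 1.49088354e-05
 1.27861789e+00 1.04122196e+00]
```

move_arm(moves=[[0.7,[0,0,0],[0,0,0.12]],[0.7,[-0.031,0.0225,0],[0,0,0]],[0.7,[-0.031,0.0225,0],[0,0,0]],[0.7,[-0.031,0.0225,0],[0,0,0]],[0.7,[-0.031,0.0225,0],[0,0,0]],[0.7,[-0.031,0.0225,0],[0,0,0]],[0.7,[-0.031,0.0225,0],[0,0,0]],[0.7,[-0.031,0.0225,0],[0,0,0]],[0.7,[-0.031,0.0225,0],[0,0,0]],[0.7,[-0.031,0.0225,0],[0,0,0]]])

```text
time: 1.77
eef_pos: [0.4377, 0.2998, 0.2309]
tcp_rot: [0.765, 0.643, -0.0, -0.0]
contact_force: [-0.1, 0.9, -0.1]
opening: 0.702
finger_force: 0.0
```

move_arm(moves=[[0.7,[-0.031,0.0225,0.01],[0,0,0]],[0.7,[-0.031,0.0225,0.01],[0,0,0]],[0.7,[-0.031,0.0225,0.01],[0,0,0]],[0.7,[-0.031,0.0225,0.01],[0,0,0]],[0.7,[-0.031,0.0225,0.01],[0,0,0]],[0.7,[-0.031,0.0225,0.02],[0,0,0]],[0.7,[-0.024,0.0225,0.02],[0,0,0]],[0.7,[0,0,0.01],[0,0,0]],[0.7,[0,0,0],[0,0,0]],[0.7,[0,0,0],[0,0,0]]])

```text
time: 2.6
eef_pos: [0.555, 0.0692, 0.131]
tcp_rot: [0.766, 0.643, -0.001, -0.001]
contact_force: [-0.5, 0.1, 0.4]
opening: 0.7
finger_force: 0.0
```

```bash
python3 -c "
from h import *
go([.5534,.0656,.054])"
```

```text
t 2.6 pos [0.555  0.0692 0.131 ] yaw 80.06 F [-0.48  0.15  0.41] op 0.7 ff 0.0 rows 1.9 shift [-0.0038 -0.0007  0.077 ]
```

move_arm(moves=[[0.7,[-0.0038,-0.0007,0.02],[0,0,0]],[0.7,[0,0,0.02],[0,0,0]],[0.6,[0,0,0.015],[0,0,0]],[0.5,[0,0,0.01],[0,0,0]],[0.45,[0,0,0.006],[0,0,0]],[0.4,[0,0,0.003],[0,0,0]],[0.38,[0,0,0.002],[0,0,0]],[0.36,[0,0,0],[0,0,0]],[0.36,[0,0,0],[0,0,0]],[0.36,[0,0,0],[0,0,0]]])

```text
time: 3.43
eef_pos: [0.5553, 0.0653, 0.057]
tcp_rot: [0.766, 0.643, 0.001, 0.001]
contact_force: [-0.0, -0.3, 0.3]
opening: 0.36
finger_force: 0.0
```

```bash
python3 -c "
from h import *
go([.5534,.0656,.054])"
```

```text
t 3.43 pos [0.5553 0.0653 0.057 ] yaw 80.09 F [-0.02 -0.31  0.31] op 0.36 ff 0.0 rows 0.1 shift [ 0.    -0.002  0.003]
```

move_arm(moves=[[0.36,[0,-0.002,0.001],[0,0,0]],[0.36,[0,0,0],[0,0,0]],[0.34,[0,0,0],[0,0,0]],[0.33,[0,0,0],[0,0,0]],[0.32,[0,0,0],[0,0,0]],[0.31,[0,0,0],[0,0,0]],[0.3,[0,0,0],[0,0,0]],[0.29,[0,0,0],[0,0,0]],[0.28,[0,0,0],[0,0,0]],[0.28,[0,0,0],[0,0,0]]])

```text
time: 4.27
eef_pos: [0.5529, 0.0656, 0.0553]
tcp_rot: [0.766, 0.643, 0.0, 0.0]
contact_force: [0.6, -0.2, 1.5]
opening: 0.293
finger_force: 19.6
```

```bash
python3 -c "
from h import *
go([.5534,.0656,.054])"
```

```text
t 4.27 pos [0.5529 0.0656 0.0553] yaw 80.09 F [ 0.55 -0.16  1.5 ] op 0.293 ff 19.6 rows 0.0 shift [0.0001 0.0004 0.0013]
```

move_arm(moves=[[0.28,[0,0.0003,0],[0,0,0]],[0.28,[0,0.0003,0],[0,0,0]],[0.28,[0,0.0003,0],[0,0,0]],[0.28,[0,0.0003,0],[0,0,0]],[0.28,[0,0,0],[0,0,0]],[0.28,[0,0,0],[0,0,0]],[0.28,[0,0,0],[0,0,0]],[0.28,[0,0,0],[0,0,0]],[0.28,[0,0,0],[0,0,0]],[0.28,[0,0,0],[0,0,0]]])

```text
time: 5.1
eef_pos: [0.5531, 0.0655, 0.0553]
tcp_rot: [0.765, 0.643, -0.001, -0.001]
contact_force: [-2.7, 0.1, 5.6]
opening: 0.296
finger_force: 20.1
```

```bash
python3 -c "
from h import *
go([.5529,.0656,.0553])"
```

```text
t 5.1 pos [0.5531 0.0655 0.0553] yaw 80.1 F [-2.73  0.06  5.58] op 0.296 ff 20.1 rows 0.0 shift [ 0.     -0.0002  0.    ]
```

move_arm(moves=[[0.28,[0,0.0003,0],[0,0,0]],[0.28,[0,0.0003,0],[0,0,0]],[0.28,[0,0.0003,0],[0,0,0]],[0.28,[0,0.0003,0],[0,0,0]],[0.28,[0,0.0003,0],[0,0,0]],[0.28,[0,0.0003,0],[0,0,0]],[0.28,[0,0,0],[0,0,0]],[0.28,[0,0,0],[0,0,0]],[0.28,[0,0,0],[0,0,0]],[0.28,[0,0,0],[0,0,0]]])

```text
time: 5.93
eef_pos: [0.5549, 0.0654, 0.0553]
tcp_rot: [0.766, 0.643, -0.001, -0.001]
contact_force: [-3.8, 0.9, 6.9]
opening: 0.293
finger_force: 20.0
```

```bash
python3 -c "
from h import *
go([.5529,.0656,.0553])"
```

```text
t 5.93 pos [0.5549 0.0654 0.0553] yaw 80.09 F [-3.78  0.88  6.95] op 0.293 ff 20.0 rows 0.1 shift [-0.0001 -0.002  -0.    ]
```

move_arm(moves=[[0.28,[0,0,-0.001],[0,0,0]],[0.28,[0,0.0003,-0.0005],[0,0,0]],[0.28,[0,0.0003,0],[0,0,0]],[0.28,[0,0.0003,0],[0,0,0]],[0.28,[0,0.0003,0],[0,0,0]],[0.28,[0,0.0003,0],[0,0,0]],[0.28,[0,0.0003,0],[0,0,0]],[0.28,[0,0.0003,0],[0,0,0]],[0.28,[0,0,0],[0,0,0]],[0.28,[0,0,0],[0,0,0]]])

```text
time: 6.77
eef_pos: [0.5571, 0.0648, 0.0562]
tcp_rot: [0.766, 0.643, -0.001, -0.001]
contact_force: [-2.6, -0.3, -0.3]
opening: 0.297
finger_force: 19.8
```

```bash
python3 -c "
from h import *
go([.5529,.0656,.0553])"
```

```text
t 6.77 pos [0.5571 0.0648 0.0562] yaw 80.09 F [-2.63 -0.32 -0.33] op 0.297 ff 19.8 rows 0.1 shift [ 0.0001 -0.0043  0.0009]
```

move_arm(moves=[[0.28,[0,0.0003,0],[0,0,0]],[0.28,[0,0.0003,0],[0,0,0]],[0.28,[0,0.0003,0],[0,0,0]],[0.28,[0,0.0003,0],[0,0,0]],[0.28,[0,0.0003,0],[0,0,0]],[0.28,[0,0,0],[0,0,0]],[0.28,[0,0,0],[0,0,0]],[0.28,[0,0,0],[0,0,0]],[0.28,[0,0,0],[0,0,0]],[0.28,[0,0,0],[0,0,0]]])

```text
time: 7.6
eef_pos: [0.5574, 0.0648, 0.0562]
tcp_rot: [0.766, 0.643, -0.002, -0.002]
contact_force: [-5.7, 0.9, 2.9]
opening: 0.295
finger_force: 20.1
```

```bash
python3 -c "
from h import *
go([.5529,.0656,.0553])"
```

```text
t 7.6 pos [0.5574 0.0648 0.0562] yaw 80.1 F [-5.7   0.95  2.92] op 0.295 ff 20.1 rows 0.1 shift [ 0.     -0.0046  0.0009]
```

move_arm(moves=[[0.28,[0,-0.001,0],[0,0,0]],[0.28,[0,-0.001,0],[0,0,0]],[0.28,[0,-0.001,0],[0,0,0]],[0.28,[0,-0.001,0],[0,0,0]],[0.28,[0,-0.001,0],[0,0,0]],[0.28,[0,-0.001,0],[0,0,0]],[0.28,[0,-0.001,0],[0,0,0]],[0.28,[0,-0.001,0],[0,0,0]],[0.28,[0,0,0],[0,0,0]],[0.28,[0,0,0],[0,0,0]]])

```text
time: 8.43
eef_pos: [0.5513, 0.0659, 0.0566]
tcp_rot: [0.766, 0.643, 0.0, 0.0]
contact_force: [0.5, -0.1, -0.8]
opening: 0.292
finger_force: 19.8
```

```bash
python3 -c "
from h import *
go([.5573,.0648,.0562])"
```

```text
t 8.43 pos [0.5513 0.0659 0.0566] yaw 80.09 F [ 0.45 -0.13 -0.81] op 0.292 ff 19.8 rows 0.2 shift [-0.      0.0061  0.0004]
```

move_arm(moves=[[0.28,[0,-0.0005,0],[0,0,0]],[0.28,[0,-0.0005,0],[0,0,0]],[0.28,[0,-0.0005,0],[0,0,0]],[0.28,[0,-0.0005,0],[0,0,0]],[0.28,[0,-0.0005,0],[0,0,0]],[0.28,[0,-0.0005,0],[0,0,0]],[0.28,[0,0,0],[0,0,0]],[0.28,[0,0,0],[0,0,0]],[0.28,[0,0,0],[0,0,0]],[0.28,[0,0,0],[0,0,0]]])

```text
time: 9.27
eef_pos: [0.5497, 0.0661, 0.0569]
tcp_rot: [0.766, 0.643, 0.001, 0.001]
contact_force: [4.6, -0.8, -4.0]
opening: 0.296
finger_force: 19.9
```

```bash
python3 -c "
from h import *
go([.5573,.0648,.0562])"
```

```text
t 9.27 pos [0.5497 0.0661 0.0569] yaw 80.08 F [ 4.64 -0.83 -3.97] op 0.296 ff 19.9 rows 0.2 shift [0.     0.0077 0.0008]
```

move_arm(moves=[[0.28,[0,0.0015,0],[0,0,0]],[0.28,[0,0.002,0],[0,0,0]],[0.28,[0,0.0015,0],[0,0,0]],[0.28,[0,0,-0.01],[0,0,0]],[0.28,[0,0,-0.015],[0,0,0]],[0.28,[0,0,-0.02],[0,0,0]],[0.28,[0,0,-0.025],[0,0,0]],[0.28,[0,0,-0.03],[0,0,0]],[0.28,[0,0,-0.02],[0,0,0]],[0.28,[0,0,0],[0,0,0]]], grip_force=30)

```text
time: 10.1
eef_pos: [0.5561, 0.0656, 0.1831]
tcp_rot: [0.765, 0.643, 0.004, 0.003]
contact_force: [1.5, 0.2, 0.3]
opening: 0.292
finger_force: 29.8
```

```bash
python3 - <<'E'
from h import *
go([.507,-.329,.18])
a=read_camera("top")[:,:,::-1]; s=read_camera("scene")[:,:,::-1]
cv2.imwrite("pics/top1.png",a);cv2.imwrite("pics/scene1.png",s)
A=cv2.resize(a[180:260,260:460],(800,320),interpolation=cv2.INTER_CUBIC)
B=cv2.resize(s[90:215,170:390],(493,280),interpolation=cv2.INTER_CUBIC)
B=cv2.copyMakeBorder(B,0,0,0,307,cv2.BORDER_CONSTANT)
cv2.imwrite("pics/crop2.png",np.vstack([A,B]))
E
```

```text
t 10.1 pos [0.5561 0.0656 0.1831] yaw 80.1 F [1.47 0.2  0.28] op 0.292 ff 29.8 rows 9.9 shift [-0.3971  0.0194  0.0028]
```

View pics/crop2.png

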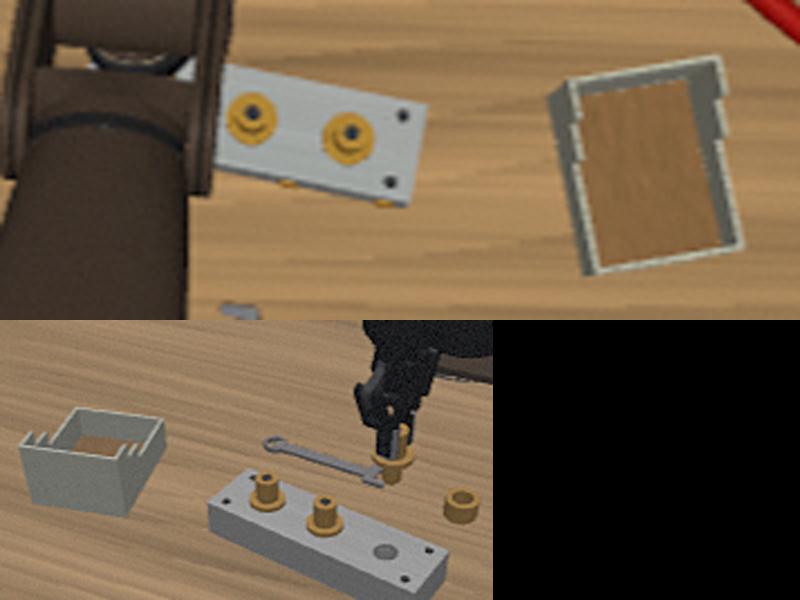

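move_arm(moves=[[0.28,[-0.03,0.002,0],[0,0,0]],[0.28,[-0.041,0.002,0],[0,0,0]],[0.28,[-0.041,0.002,0],[0,0,0]],[0.28,[-0.041,0.002,0],[0,0,0]],[0.28,[-0.041,0.002,0],[0,0,0]],[0.28,[-0.041,0.002,0],[0,0,0]],[0.28,[-0.041,0.002,0],[0,0,0]],[0.28,[-0.041,0.002,0],[0,0,0]],[0.28,[-0.041,0.002,0],[0,0,0]],[0.28,[-0.041,0.002,0],[0,0,0]]])

```text
time: 11.03
eef_pos: [0.5024, -0.3318, 0.1738]
tcp_rot: [0.766, 0.643, -0.0, -0.003]
contact_force: [-0.3, 0.2, -0.0]
opening: 0.293
finger_force: 29.7
```

move_arm(moves=[[0.28,[0,0,0.01],[0,0,0]],[0.28,[0,0,0.02],[0,0,0]],[0.28,[0,0,0.025],[0,0,0]],[0.28,[0,0,0.025],[0,0,0]],[0.28,[0,0,0.02],[0,0,0]],[0.28,[0,0,0.012],[0,0,0]],[0.28,[0,0,0.008],[0,0,0]],[0.28,[0,0,0.004],[0,0,0]],[0.28,[0,0,0],[0,0,0]],[0.28,[0,0,0],[0,0,0]]])

```text
time: 11.87
eef_pos: [0.5048, -0.3313, 0.0534]
tcp_rot: [0.766, 0.643, 0.0, 0.001]
contact_force: [1.0, 0.3, -0.6]
opening: 0.29
finger_force: 29.7
```

```bash
python3 - <<'E'
from h import *
go([.507,-.333,.044])
E
```

```text
t 11.87 pos [ 0.5048 -0.3313  0.0534] yaw 80.1 F [ 0.96  0.27 -0.56] op 0.29 ff 29.7 rows 0.2 shift [-0.0013  0.0024  0.0094]
```

move_arm(moves=[[0.28,[0,0,0.004],[0,0,0]],[0.28,[0,0,0.003],[0,0,0]],[0.28,[0,0,0.002],[0,0,0]],[0.28,[0,0,0.001],[0,0,0]],[0.28,[0,0,0],[0,0,0]],[0.28,[0,0,0],[0,0,0]],[0.28,[0,0,0],[0,0,0]],[0.28,[0,0,0],[0,0,0]],[0.28,[0,0,0],[0,0,0]],[0.28,[0,0,0],[0,0,0]]], grip_force=20)

```text
time: 12.7
eef_pos: [0.5043, -0.331, 0.0426]
tcp_rot: [0.766, 0.643, -0.0, 0.0]
contact_force: [0.7, -0.4, -1.5]
opening: 0.294
finger_force: 29.8
```

```bash
python3 - <<'E'
from h import *
go([.507,-.333,.044])
E
```

```text
t 12.7 pos [ 0.5043 -0.331   0.0426] yaw 80.09 F [ 0.66 -0.36 -1.49] op 0.294 ff 29.8 rows 0.1 shift [-0.0015  0.003  -0.0014]
```

move_arm(moves=[[0.28,[0,0,0.001],[0,0,0]],[0.28,[0,0,0.001],[0,0,0]],[0.28,[0,0,0],[0,0,0]],[0.28,[0,0,0],[0,0,0]],[0.3,[0,0,0],[0,0,0]],[0.33,[0,0,0],[0,0,0]],[0.36,[0,0,0],[0,0,0]],[0.42,[0,0,0],[0,0,0]],[0.5,[0,0,0],[0,0,0]],[0.6,[0,0,0],[0,0,0]]])

```text
time: 13.53
eef_pos: [0.5042, -0.3308, 0.0402]
tcp_rot: [0.766, 0.643, -0.0, -0.0]
contact_force: [0.2, -0.5, -0.1]
opening: 0.591
finger_force: 0.0
```

move_arm(moves=[[0.6,[0,0,0],[0,0,0]],[0.6,[0,0,-0.01],[0,0,0]],[0.6,[0,0,-0.02],[0,0,0]],[0.6,[0,0,-0.03],[0,0,0]],[0.6,[0,0,-0.04],[0,0,0]],[0.6,[0,0,-0.04],[0,0,0]],[0.6,[0,0,-0.01],[0,0,0]],[0.7,[0.03,0,0],[0,0,0]],[0.7,[0.04,0,0],[0,0,0]],[0.7,[0.04,0,0],[0,0,0]]])

```text
time: 14.37
eef_pos: [0.5233, -0.2223, 0.1918]
tcp_rot: [0.766, 0.642, 0.0, 0.001]
contact_force: [0.7, 0.3, -0.3]
opening: 0.7
finger_force: 0.0
```

```bash
python3 - <<'E'
from h import *
go([.508,.3372,.18])
a=read_camera("top")[:,:,::-1]; s=read_camera("scene")[:,:,::-1]
cv2.imwrite("pics/top2.png",a);cv2.imwrite("pics/scene2.png",s)
A=cv2.resize(a[180:260,260:460],(800,320),interpolation=cv2.INTER_CUBIC)
B=cv2.resize(s[90:215,170:390],(493,280),interpolation=cv2.INTER_CUBIC)
B=cv2.copyMakeBorder(B,0,0,0,307,cv2.BORDER_CONSTANT)
cv2.imwrite("pics/crop3.png",np.vstack([A,B]))
E
```

```text
t 14.37 pos [ 0.5233 -0.2223  0.1918] yaw 79.94 F [ 0.72  0.32 -0.34] op 0.7 ff 0.0 rows 14.0 shift [ 0.5482 -0.1129  0.0112]
```

View pics/crop3.png

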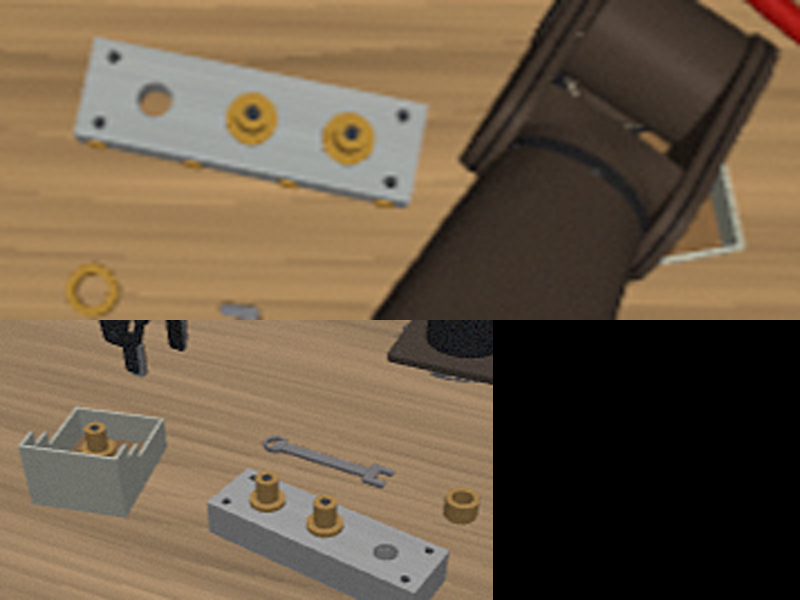

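move_arm(moves=[[0.7,[0.04,-0.008,0],[0,0,0]],[0.7,[0.04,-0.008,0],[0,0,0]],[0.7,[0.04,-0.008,0],[0,0,0]],[0.7,[0.04,-0.008,0],[0,0,0]],[0.7,[0.04,-0.008,0],[0,0,0]],[0.7,[0.04,-0.008,0],[0,0,0]],[0.7,[0.04,-0.008,0],[0,0,0]],[0.7,[0.04,-0.008,0],[0,0,0]],[0.7,[0.04,-0.008,0],[0,0,0]],[0.7,[0.04,-0.008,0],[0,0,0]]])

```text
time: 15.3
eef_pos: [0.5133, 0.1867, 0.1912]
tcp_rot: [0.766, 0.643, 0.0, 0.0]
contact_force: [0.6, -0.4, -1.1]
opening: 0.705
finger_force: 0.0
```

move_arm(moves=[[0.7,[0.04,-0.008,0],[0,0,0]],[0.7,[0.04,-0.008,0],[0,0,0]],[0.7,[0.04,-0.008,0],[0,0,0]],[0.7,[0.028,-0.008,0],[0,0,0]],[0.7,[0,0,0.02],[0,0,0]],[0.7,[0,0,0.03],[0,0,0]],[0.7,[0,0,0.02],[0,0,0]],[0.7,[0,0,0],[0,0,0]],[0.7,[0,0,0],[0,0,0]],[0.7,[0,0,0],[0,0,0]]])

```text
time: 16.13
eef_pos: [0.5085, 0.3365, 0.1222]
tcp_rot: [0.766, 0.643, 0.001, 0.0]
contact_force: [0.9, -0.0, 0.4]
opening: 0.699
finger_force: 0.0
```

```bash
python3 - <<'E'
from h import *
go([.508,.3372,.057])
print(plane("top",(298.4,204.4),.045),plane("scene",((385-1)/2.241+170,(231-1)/2.24+90),.045))
print(tri(((385-1)/2.241+170,(231-1)/2.24+90),(298.4,204.4)))
E
```

```text
t 16.13 pos [0.5085 0.3365 0.1222] yaw 80.06 F [ 0.92 -0.02  0.38] op 0.699 ff 0.0 rows 1.6 shift [ 0.0005 -0.0007  0.0652]
[0.55268778 0.06516378 0.045     ] [0.55371212 0.06455442 0.045     ]
[0.55291242 0.06477097 0.04437127]
```

move_arm(moves=[[0.7,[0.0005,-0.0007,0.02],[0,0,0]],[0.7,[0,0,0.02],[0,0,0]],[0.6,[0,0,0.015],[0,0,0]],[0.5,[0,0,0.008],[0,0,0]],[0.45,[0,0,0.003],[0,0,0]],[0.4,[0,0,0],[0,0,0]],[0.36,[0,0,0],[0,0,0]],[0.33,[0,0,0],[0,0,0]],[0.3,[0,0,0],[0,0,0]],[0.28,[0,0,0],[0,0,0]]], grip_force=30)

```text
time: 16.97
eef_pos: [0.5078, 0.3376, 0.0563]
tcp_rot: [0.766, 0.643, 0.001, 0.0]
contact_force: [-1.2, -0.9, 4.4]
opening: 0.293
finger_force: 29.4
```

move_arm(moves=[[0.25,[0,0,0],[0,0,0]],[0.25,[0,0,0],[0,0,0]],[0.25,[0,0,-0.005],[0,0,0]],[0.25,[0,0,-0.01],[0,0,0]],[0.25,[0,0,-0.015],[0,0,0]],[0.25,[0,0,-0.02],[0,0,0]],[0.25,[0,0,-0.025],[0,0,0]],[0.25,[0,0,-0.02],[0,0,0]],[0.25,[0,0,-0.005],[0,0,0]],[0.25,[0,0,0],[0,0,0]]])

```text
time: 17.8
eef_pos: [0.5075, 0.3376, 0.1567]
tcp_rot: [0.766, 0.643, 0.002, 0.001]
contact_force: [-0.8, -0.5, -1.5]
opening: 0.291
finger_force: 29.8
```

```bash
python3 - <<'E'
from h import *
go([.5534,.0653,.14])
a=read_camera("top")[:,:,::-1]; s=read_camera("scene")[:,:,::-1]
cv2.imwrite("pics/top3.png",a);cv2.imwrite("pics/scene3.png",s)
B=cv2.resize(s[110:270,380:540],(600,600),interpolation=cv2.INTER_CUBIC)
cv2.imwrite("pics/crop4.png",B)
E
```

```text
t 17.8 pos [0.5075 0.3376 0.1567] yaw 80.09 F [-0.82 -0.5  -1.55] op 0.291 ff 29.8 rows 6.9 shift [-0.2604  0.092   0.0164]
```

View pics/crop4.png

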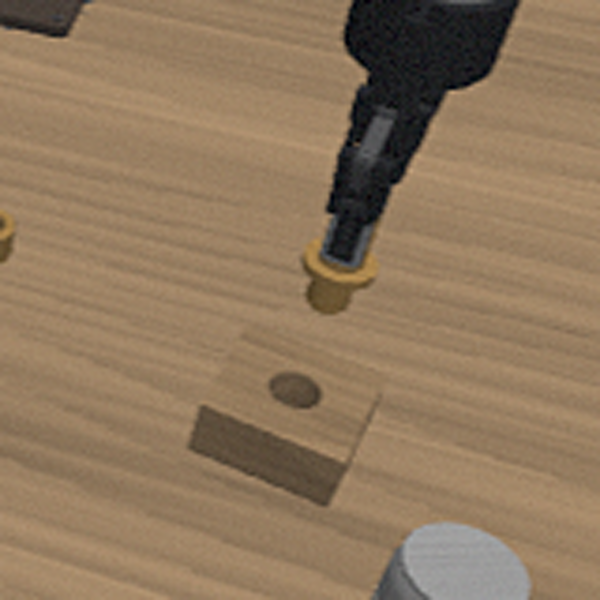

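move_arm(moves=[[0.25,[-0.02,0.007,0],[0,0,0]],[0.25,[-0.038,0.0134,0],[0,0,0]],[0.25,[-0.038,0.0134,0],[0,0,0]],[0.25,[-0.038,0.0134,0],[0,0,0]],[0.25,[-0.038,0.0134,0],[0,0,0]],[0.25,[-0.038,0.0134,0],[0,0,0]],[0.25,[-0.038,0.0134,0],[0,0,0]],[0.25,[-0.012,0.005,0],[0,0,0]],[0.25,[0,0,0.01],[0,0,0]],[0.25,[0,0,0.01],[0,0,0]]])

```text
time: 18.73
eef_pos: [0.5524, 0.0647, 0.1328]
tcp_rot: [0.766, 0.643, -0.0, -0.001]
contact_force: [0.0, 0.4, -1.9]
opening: 0.295
finger_force: 29.8
```

move_arm(moves=[[0.25,[0,0,0.01],[0,0,0]],[0.25,[0,0,0.01],[0,0,0]],[0.25,[0,0,0],[0,0,0]],[0.25,[0,0,0],[0,0,0]],[0.25,[0,0,0],[0,0,0]],[0.25,[0,0,0],[0,0,0]],[0.25,[0,0,0],[0,0,0]],[0.25,[0,0,0],[0,0,0]],[0.25,[0,0,0],[0,0,0]],[0.25,[0,0,0],[0,0,0]]])

```text
time: 19.57
eef_pos: [0.553, 0.065, 0.1149]
tcp_rot: [0.766, 0.643, 0.0, 0.0]
contact_force: [0.3, -0.4, -1.1]
opening: 0.295
finger_force: 29.7
```

```bash
python3 - <<'E'
from h import *
go([.5534,.0653,.092])
s=read_camera("scene")[:,:,::-1]
cv2.imwrite("pics/scene4.png",s)
B=cv2.resize(s[130:230,290:390],(600,600),interpolation=cv2.INTER_CUBIC)
cv2.imwrite("pics/crop5.png",B)
E
```

```text
t 19.57 pos [0.553  0.065  0.1149] yaw 80.08 F [ 0.27 -0.37 -1.12] op 0.295 ff 29.7 rows 0.6 shift [0.0003 0.0003 0.0229]
```

View pics/crop5.png

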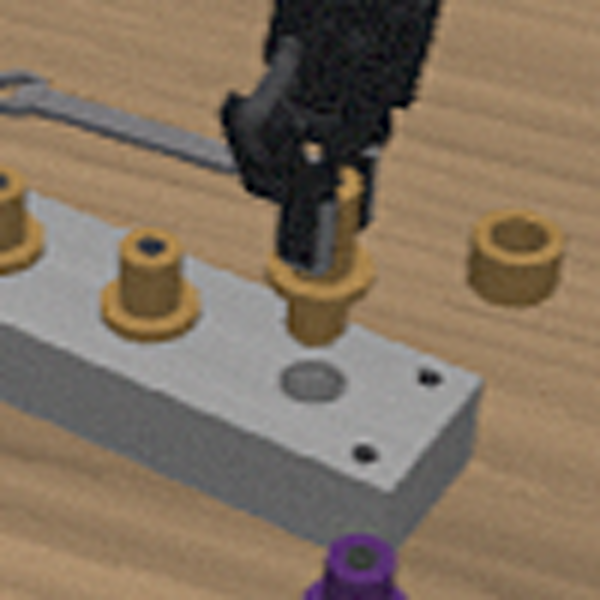

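```bash
python3 - <<'E'
from h import *
c=lambda p:((np.array(p)-[290,130])*6+2.5).round(1)
b=np.array([.5534,.0652])
for z in(.145,.0985,.071,.045): print(z,c(proj("scene",[*b,z])))
print('d along tool x 1mm',c(proj("scene",[b[0]+.00174,b[1]+.00985,.07]))-c(proj("scene",[*b,.07])),'tool y 10mm',c(proj("scene",[b[0]+.00985,b[1]-.00174,.07]))-c(proj("scene",[*b,.07])))
E
```

```text
0.145 [328.5 180. ]
0.0985 [320.7 275.8]
0.071 [316.4 329.5]
0.045 [312.4 378.5]
d along tool x 1mm [22.   9.1] tool y 10mm [-12.5  13.7]
```

move_arm(moves=[[0.25,[0.0003,0.0003,0.008],[0,0,0]],[0.25,[0,0,0.007],[0,0,0]],[0.25,[0,0,0.004],[0,0,0]],[0.25,[0,0,0.003],[0,0,0]],[0.25,[0,0,0.003],[0,0,0]],[0.25,[0,0,0.002],[0,0,0]],[0.25,[0,0,0.002],[0,0,0]],[0.25,[0,0,0.002],[0,0,0]],[0.25,[0,0,0],[0,0,0]],[0.25,[0,0,0],[0,0,0]]])

```text
time: 20.45
eef_pos: [0.5532, 0.0653, 0.0835]
tcp_rot: [0.766, 0.643, 0.0, -0.0]
contact_force: [0.2, 0.0, -1.8]
opening: 0.296
finger_force: 29.7
```

```bash
python3 - <<'E'
from h import *
go([.5534,.0653,.0613])
E
```

```text
t 20.45 pos [0.5532 0.0653 0.0835] yaw 80.09 F [ 0.17  0.04 -1.75] op 0.296 ff 29.7 rows 0.6 shift [-0.      0.0002  0.0222]
```

Tip is about 6 mm into the port with no contact force; continuing down.

move_arm(moves=[[0.25,[0,0,0.004],[0,0,0]],[0.25,[0,0,0.004],[0,0,0]],[0.25,[0,0,0.004],[0,0,0]],[0.25,[0,0,0.004],[0,0,0]],[0.25,[0,0,0.002],[0,0,0]],[0.25,[0,0,0.002],[0,0,0]],[0.25,[0,0,0.001],[0,0,0]],[0.25,[0,0,0.001],[0,0,0]],[0.25,[0,0,0],[0,0,0]],[0.25,[0,0,0],[0,0,0]]])

```text
time: 21.28
eef_pos: [0.5534, 0.0653, 0.0617]
tcp_rot: [0.766, 0.643, 0.0, 0.0]
contact_force: [-0.4, -0.3, -1.5]
opening: 0.29
finger_force: 30.0
```

```bash
python3 - <<'E'
from h import *
go([.5534,.0653,.0613])
E
```

```text
t 21.28 pos [0.5534 0.0653 0.0617] yaw 80.09 F [-0.36 -0.28 -1.5 ] op 0.29 ff 30.0 rows 0.0 shift [-0.      0.      0.0004]
```

move_arm(moves=[[0.25,[0,0,0.001],[0,0,0]],[0.25,[0,0,0.001],[0,0,0]],[0.25,[0,0,0.001],[0,0,0]],[0.25,[0,0,0.001],[0,0,0]],[0.25,[0,0,0],[0,0,0]],[0.25,[0,0,0],[0,0,0]],[0.25,[0,0,0],[0,0,0]],[0.25,[0,0,0],[0,0,0]],[0.25,[0,0,0],[0,0,0]],[0.25,[0,0,0],[0,0,0]]])

```text
time: 22.12
eef_pos: [0.5536, 0.0653, 0.0613]
tcp_rot: [0.765, 0.644, -0.001, -0.0]
contact_force: [-8.8, -1.1, 16.4]
opening: 0.294
finger_force: 31.6
```

```bash
python3 - <<'E'
from h import *
go([.5534,.0653,.0613])
E
```

```text
t 22.12 pos [0.5536 0.0653 0.0613] yaw 80.11 F [-8.84 -1.09 16.36] op 0.294 ff 31.6 rows 0.0 shift [-0.     -0.0002 -0.    ]
```

move_arm(moves=[[0.25,[0,0,-0.002],[0,0,0]],[0.25,[0,0,-0.0015],[0,0,0]],[0.25,[0,0,0],[0,0,0]],[0.3,[0,0,0],[0,0,0]],[0.33,[0,0,0],[0,0,0]],[0.36,[0,0,0],[0,0,0]],[0.42,[0,0,0],[0,0,0]],[0.5,[0,0,0],[0,0,0]],[0.6,[0,0,0],[0,0,0]],[0.65,[0,0,0],[0,0,0]]])

```text
time: 22.95
eef_pos: [0.5532, 0.0653, 0.0609]
tcp_rot: [0.766, 0.643, -0.0, -0.0]
contact_force: [0.1, -0.0, -0.0]
opening: 0.652
finger_force: 0.0
```

move_arm(moves=[[0.65,[0,0,-0.01],[0,0,0]],[0.65,[0,0,-0.02],[0,0,0]],[0.65,[0,0,-0.03],[0,0,0]],[0.65,[0,0,-0.04],[0,0,0]],[0.65,[0.02,0,-0.02],[0,0,0]],[0.65,[0.04,0,0],[0,0,0]],[0.65,[0.04,0,0],[0,0,0]],[0.65,[0.04,0,0],[0,0,0]],[0.65,[0.04,0,0],[0,0,0]],[0.65,[0.02,0,0],[0,0,0]]])

```text
time: 23.78
eef_pos: [0.5878, 0.2663, 0.1823]
tcp_rot: [0.765, 0.644, 0.001, -0.0]
contact_force: [0.3, -0.6, 0.1]
opening: 0.65
finger_force: 0.0
```

```bash
python3 - <<'E'
from h import *
go([.5534,.0653,.0613])
a=read_camera("top")[:,:,::-1]; s=read_camera("scene")[:,:,::-1]
cv2.imwrite("pics/top5.png",a);cv2.imwrite("pics/scene5.png",s)
A=cv2.resize(a[180:260,260:460],(800,320),interpolation=cv2.INTER_CUBIC)
B=cv2.resize(s[120:220,170:390],(616,280),interpolation=cv2.INTER_CUBIC)
B=cv2.copyMakeBorder(B,0,0,0,184,cv2.BORDER_CONSTANT)
cv2.imwrite("pics/crop6.png",np.vstack([A,B]))
E
```

```text
t 23.78 pos [0.5878 0.2663 0.1823] yaw 80.23 F [ 0.29 -0.6   0.14] op 0.65 ff 0.0 rows 5.9 shift [-2.042e-01  1.000e-04  1.206e-01]
```

View pics/crop6.png

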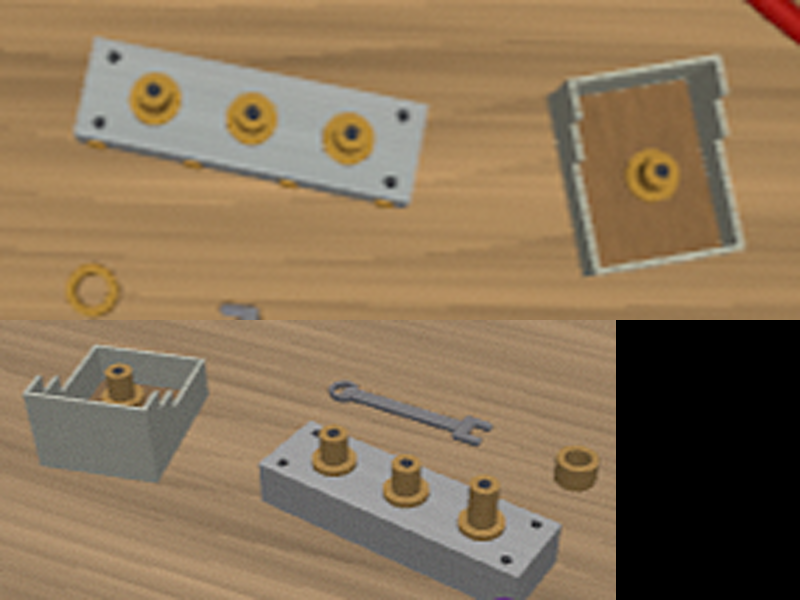

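The picture shows the spare seated with its collar flat on the block (scene crop about (482,520)). The loose plug stands in the bin at top crop (653,175), and the two snug plugs and the nearby bystanders look undisturbed. I'm handing the job in.

```bash
python3 -c "
from plant import *
print(sign_off())"
```

```text
the job is handed in; nothing more can be done
None
```

The plug at the manifold's +y end (port a) was the loose one, moving about 7.6 mm between stops. It now stands in the white bin, and the oversize plug is pressed fully home in its port. The other two plugs are still in their ports; I didn't wiggle them because that much play settled it. The job was handed in at about 24 s.

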